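Set a plate over the bending edge

TASK

Slide the aluminium plate on the wooden bending block towards you until the black line across it lies right over the block's steel front edge, square to it, so that only the flap in front of the line overhangs, ready to be bent. Push it gently with the fingertips - never pinch, lift or tip it - keep it about in the middle of the block's width, and leave everything else where it is.

Things in the scene. Friction and masses are not known exactly. Their poses are not given: they have to be found in the camera images.
- bending_block: fixed wooden bending block, 170 mm deep (x), 130 mm wide (y), 45 mm high, a dark steel bar 16 mm wide flush along its front top edge. Origin: centre of its underside, on the table. Its x axis is level and points from the front (steel) edge, nearest the robot, to the back; z up. Turned up to 18 degrees either way, on the left or right part of the table
- block_edge (a point): middle of the block's front top edge (85 mm in front of the block's origin, 45 mm up, level with the block's top); axes as the block's, the edge runs along y
- plate: loose bare aluminium plate, 110 mm long (x), 100 mm wide (y), 8 mm thick, 0.17 to 0.34 kg, flat and askew (up to 15 degrees) on the block's top, wholly behind its front edge. Origin: centre of the underside. The -x end is the front (nearest the robot), with two 8 mm holes and the black line; the rear edge is 55 mm behind the origin. Friction is moderate: a push of a few newtons slides it
- plate_line (a point): middle of the black line (3 mm wide) drawn across the plate's top, parallel to the plate's y axis, 30 mm behind the front end and 80 mm in front of the rear end; the point is on the top face, 8 mm above the plate's underside; axes as the plate's
- clip_tray: shallow green open tray, 178x118x30 mm, standing on the table; bystander. Origin: centre of its underside
- rubber_stamp: rubber stamp with a turned wooden knob, 29x60 mm, 66 mm high, standing in the tray; bystander. Origin: centre of its underside
- tape_roll_red: small red tape roll, 61 mm across, 15 mm high, on the table just in front of the block, below the level of the plate; bystander. Origin: centre of its underside
- clip_1: black bulldog clip, 66x32 mm, 20 mm high, on the table just in front of the block, below the level of the plate; bystander. Origin: centre of its underside
- label_roll: white label roll standing on end, 69 mm across, 50 mm high, on the table in front of the label printer; bystander. Origin: centre of its underside
- carton_stapler: red stapler, 158 mm long, 62 mm high, on the table in front of the sealer; bystander. Origin: centre of its underside
- tape_roll_brown: brown tape roll, 105 mm across, 48 mm high, lying on the counter scale's pan; bystander. Origin: centre of its underside
- label_printer_lid (a joint): hinge of the label printer's lid (printer in the middle of the table, 117 mm high when shut), shut at 0 rad, larger is open; to be left alone

How it is judged (in metres and radians):
At the end, for the whole second after the job is handed in: The plate lies flat and still on the block with the middle of its line within 6 mm of the front edge, within 6 degrees of square, and within 30 mm of the middle of the block's width (x of plate_line in the frame of bending_block between -0.091 and -0.079 m and y of plate_line in the frame of bending_block between -0.03 and 0.03 m and z of plate_line in the frame of bending_block between 0.049 and 0.057 m and angle between the x axis of plate and the x axis of bending_block, either way round below 0.105 rad and angle between plate's own z axis and vertical below 0.03 rad and linear speed of plate below 0.01 m/s); the robot touches nothing.
It fails at once if the plate is lifted or tipped off the block's top (height (world z) of plate above 0.051 m or height (world z) of plate below 0.035 m or angle between plate's own z axis and vertical above 0.12 rad).
It fails at once if the plate is shoved or pressed with more than 30 N (contact force between any of the fingers, the arm and plate above 30 N).
It fails at once if another thing on the table is moved by more than 15 mm (distance of any of clip_tray, rubber_stamp, tape_roll_red, clip_1, label_roll, carton_stapler, tape_roll_brown from where it was at the start of the episode above 0.015 m).
It fails at once if the printer's lid is opened (value of joint label_printer_lid above 0.1 rad).
It also fails if it takes over 42 s, if anything falls off the work surface, if the arm or the gripper's body presses on something with over 40 N, if the wrist force passes 120 N, or if a joint passes its speed limit or range.

ROBOT

A 6-joint arm with a two-finger parallel gripper is mounted at the origin on the work surface; the furniture and walls round the work are solid. World frame = base frame: x ahead of the robot, y to its left, z up, the work surface at z = 0. Lengths are in mm, angles in degrees, forces in N, time in s.
With the tool pointing down it reaches from about 300 to 850 mm from the base axis. Payload 4.2 kg.
Tool frame: the origin (TCP) lies at the very end of the fingers, on their centre line; the grasp point (between the pads) lies 19 mm behind it; z points along the fingers, y is the line along which they close (so a half turn about z gives the same grasp; the last joint's range is limited). The gripper opens to 91 mm and grips with 3 to 60 N. Pads are 32 mm wide; open, the fingers measure 118 mm over their backs; the gripper's body (76 mm by 178 mm) begins 60 mm behind the grasp point.
Start: joints at [-74.542, 18.312, 89.639, -0, 72.044, -1.146], TCP at [164.315, -551.039, 213.976] pointing down, gripper open.
Joint ranges: [-177.97, 177.97], [-48.28, 115.42], [12.27, 149.76], [-77.06, 257.06], [2.81, 150.46], [-146.56, 146.56]. Speed limits (degrees/s): [147.25, 147.25, 180, 180, 180, 180].

INTERFACE

Orientations are given as [roll, pitch, yaw] about the fixed x, y, z axes, in that order (R = Rz(yaw) Ry(pitch) Rx(roll)).
In Python, from workcell import env gives the robot as it stands.
- The arm moves only by the shell command python3 -m pendant 'ROWS' [FORCE]. ROWS is a JSON object of lists of equal length, an entry for each row: "translation": the shift along the tool's x, y, z in mm, a list of three; "roll": the turn about the tool's z in rad; "hand": the closure in counts, from 0 (fully open) to 255 (shut). In form: {"translation": [[dx, dy, dz], ...], "roll": [roll, ...], "hand": [hand, ...]}. A call has exactly 8 rows; each row shifts and turns the commanded pose from where the row before left it, along the tool's axes as they then stand; what a row does not reach is not made up. A row lasts 1/12 s, in which the tool goes at most 41.7 mm and 7.16 degrees, less where a joint would pass 70% of its speed; a pose out of reach is approached as far as the arm can. A call with a gripper value outside its range is refused whole. The fingers move at their own pace and stop on an object; FORCE is the grip in N (left out, the last holds). Time passes only in rows, so rows that do not move let the fingers close, or fill a call up. It gives the time, the measured TCP pose, the force, the opening and the grip force at its end, in the units of the state.
- env.state(): the state, without advancing time (a new reading comes with each control period).
- env.grab_frame(name): name is "scene" or "top" or "wrist"; returns a dict with "frame" (384x512x3 uint8, red, green, blue), "z_map" (384x512 float32, mm along the optical axis (not along the pixel's ray), 0 where there is no reading), "fx", "fy", "cx", "cy" (pixels), "pose" (4x4, takes a point from camera to world coordinates). Camera axes: x right, y down, z forward; pixel columns grow to the right and rows downward; lengths in mm; the calibration is good to about 2 mm. A picture is of the moment at which its call begins.
- env.job_done(): hands the job in; it is judged then, once.
Trained networks look in a picture, given as the dict that the camera call returned (one of the last four; its "shot" number tells which), for a name from the list of things; names that differ only in an ending like _2 or _b are one class to them, and where a whole thing is asked for, a point or a joint stands for the part that bears it (a point fixed in the world has none). Each returns a list of dicts, best first, with "score" (0 to 1); they miss things now and then, are a little off and sometimes report something else, mostly with a low value. They report only what shows in the picture. A call takes as long as a camera call.
- env.recognise(picture, label): "rect" ([centre column, centre row, width, height] in pixels, round what is visible of it).
- env.regions_of(picture, label): "pixels" (384x512 bool, what is visible of it) and "rect" ([centre column, centre row, width, height] in pixels, round what is visible of it).
The state is a dict: "time_s": time; "qpos": joint angles; "qvel": joint speeds; "effort": joint torques, N m; "ee_pos": TCP position; "ee_rot": TCP orientation; "force": force on the tool from outside, world axes, zero at the start; "torque": the same for the moment, N m; "gripper_width": finger opening in mm; "gripper_force": force on a finger pad.
Only numpy, scipy, OpenCV 4.12 (cv2) and the standard library are available. Lean on these libraries where they do the work, as an engineer would, in place of code of your own. Each camera call takes 0.05 s, during which the arm holds its last target. There are 200 camera calls.

## Working session

There is one attempt and no reset: what is moved stays moved. The work goes in short steps, Python scripts to look and compute and a shell command to move; the robot and the scene stay as the last step left them, time stands still between calls to the robot, and variables do not carry over. Pictures are saved under pics/ and viewed, at most 10 in all, crops included, and the job is handed in when it is done.

```bash
mkdir -p pics; ls; cat > h.py <<'E'
import numpy as np, cv2
from workcell import env
def pts(f,mask=None):
    z=f["z_map"]; v,u=np.nonzero((z>0)&(mask if mask is not None else True))
    d=z[v,u]; p=np.c_[(u-f["cx"])/f["fx"]*d,(v-f["cy"])/f["fy"]*d,d]
    T=np.array(f["pose"]); return p@T[:3,:3].T+T[:3,3],u,v
def save(f,n): cv2.imwrite("pics/"+n,f["frame"][:,:,::-1])
E
python3 - <<'E'
from h import *
for c in ("top","scene"):
    f=env.grab_frame(c); save(f,c+"0.png")
    for l in ("plate","bending_block","tape_roll_red","clip_1","clip_tray","label_roll"):
        r=env.regions_of(f,l)
        for q in r[:2]:
            p,u,v=pts(f,q["pixels"]); print(c,l,round(q["score"],2),np.round(q["rect"]),len(p),np.round(np.median(p,0)) if len(p) else "", np.round(np.percentile(p,[2,98],axis=0)).tolist() if len(p) else "")
s=env.state();print(s["ee_pos"],s["ee_rot"],s["time_s"],s["force"])
E
```

```text
pics
top plate 0.77 [194. 188.  30.  30.] 650 [521. 257.  53.] [[464.0, 208.0, 44.0], [576.0, 306.0, 59.0]]
top bending_block 0.65 [199. 190.  35.  45.] 591 [459. 232.  45.] [[422.0, 187.0, 11.0], [589.0, 314.0, 52.0]]
top bending_block 0.36 [246. 226.  22.  13.] 172 [356.  45.  50.] [[329.0, 17.0, 1.0], [378.0, 78.0, 56.0]]
top tape_roll_red 0.49 [207. 218.  16.  12.] 105 [392. 201.  15.] [[363.0, 176.0, 4.0], [413.0, 231.0, 20.0]]
top clip_tray 0.92 [296. 182.  38.  49.] 1013 [ 531. -168.    4.] [[451.0, -231.0, -5.0], [625.0, -99.0, 34.0]]
top label_roll 0.49 [246. 226.  18.  10.] 138 [349.  41.  50.] [[328.0, 17.0, 23.0], [374.0, 74.0, 56.0]]
top label_roll 0.24 [296. 183.  35.  48.] 1059 [ 532. -169.    4.] [[450.0, -232.0, -5.0], [625.0, -99.0, 34.0]]
scene plate 0.87 [203. 225.  46.  29.] 775 [518. 263.  53.] [[467.0, 209.0, 47.0], [575.0, 312.0, 56.0]]
scene bending_block 0.81 [205. 234.  69.  43.] 1318 [457. 307.  37.] [[424.0, 193.0, 4.0], [589.0, 321.0, 47.0]]
scene tape_roll_red 0.76 [247. 242.  24.  14.] 248 [393. 210.  14.] [[362.0, 179.0, -0.0], [418.0, 235.0, 17.0]]
scene clip_1 0.53 [233. 254.  13.   9.] 88 [390. 290.   9.] [[383.0, 272.0, 1.0], [407.0, 304.0, 21.0]]
scene clip_tray 0.81 [271. 181.  45.  27.] 456 [ 508. -208.   15.] [[445.0, -241.0, 0.0], [631.0, -123.0, 33.0]]
scene clip_tray 0.39 [202. 223.  47.  28.] 779 [518. 263.  53.] [[466.0, 210.0, 47.0], [576.0, 313.0, 56.0]]
scene label_roll 0.62 [284. 215.  16.  21.] 424 [354.  68.  39.] [[330.0, 20.0, 2.0], [387.0, 82.0, 52.0]]
[ 164.31066948 -551.04773702  214.02992232] [1.79989950e+02 1.25213195e-03 1.66050439e+01] 0.7 [0.45875976 0.01876665 0.59976291]
```

```bash
python3 - <<'E'
import cv2,numpy as np
a=cv2.imread("pics/top0.png");b=cv2.imread("pics/scene0.png")
c=np.vstack([cv2.resize(a[90:290,110:410],(600,400),interpolation=2),cv2.resize(b[120:300,100:400],(333,200))[:, :].copy() if 0 else np.zeros((0,600,3),np.uint8)])
cv2.imwrite("pics/a.png",c); cv2.imwrite("pics/b.png",cv2.resize(b[100:300,100:400],(750,500),interpolation=2))
E
```

```text
(no output)
```

View pics/a.png

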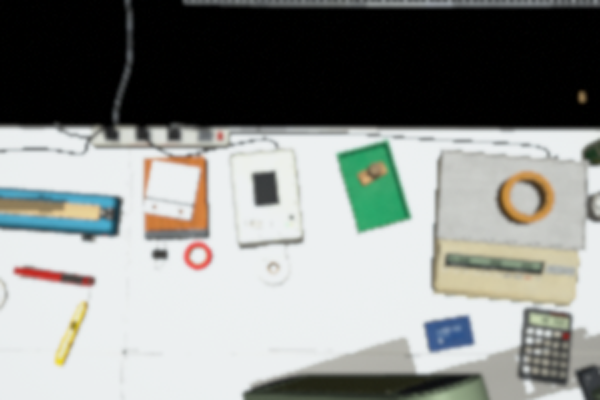

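View pics/b.png

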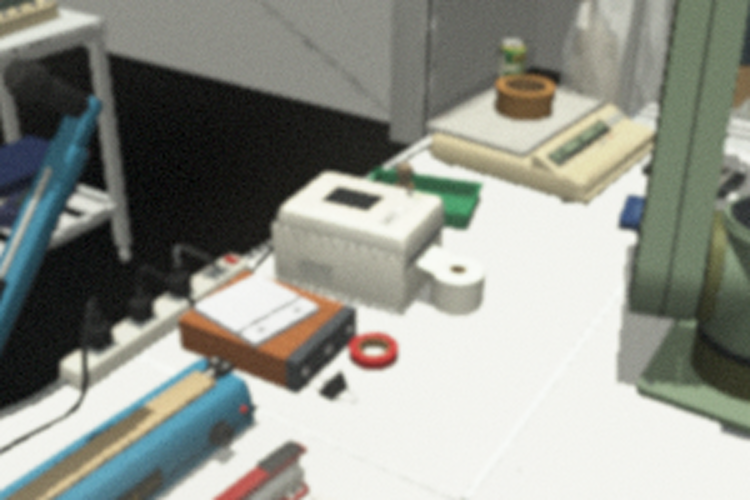

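The top crop shows the block at (177,197) with the plate on it, the printer close to its right, the red roll at (198,256) and the clip at (160,253). The scene crop shows the plate's line toward the steel front edge. I'll go above it for a closer look with the wrist camera.

```bash
python3 -m pendant '{"translation":[[20,-22,-20],[24,-26,-20],[25,-27,-16],[25,-27,-14],[25,-27,-14],[25,-27,-12],[25,-27,-10],[25,-27,-10]],"roll":[0,0,0,0,0,0,0,0],"hand":[110,110,110,110,110,110,110,110]}' && python3 -m pendant '{"translation":[[25,-27,0],[25,-27,0],[25,-27,0],[25,-27,0],[25,-27,0],[25,-27,0],[25,-27,0],[25,-27,0]],"roll":[0,0,0,0,0,0,0,0],"hand":[110,110,110,110,110,110,110,110]}' && python3 -m pendant '{"translation":[[25,-27,0],[25,-27,0],[25,-27,0],[25,-27,0],[25,-27,0],[25,-27,0],[22,-24,0],[10,-12,0]],"roll":[0,0,0,0,0,0,0,0],"hand":[110,110,110,110,110,110,110,110]}'
python3 - <<'E'
from h import *
f=env.grab_frame("wrist"); save(f,"w0.png"); T=np.array(f["pose"]);print(np.round(T,2).tolist(),f["fx"])
np.save("w0.npy",f,allow_pickle=True)
for l in ("plate","bending_block","plate_line"):
    for q in env.regions_of(f,l)[:2]:
        p,u,v=pts(f,q["pixels"]); print(l,round(q["score"],2),np.round(q["rect"]),len(p),np.round(np.median(p,0)), np.round(np.percentile(p,[2,98],axis=0)).tolist())
s=env.state();print(s["ee_pos"],s["ee_rot"],s["gripper_width"])
E
```

```text
time_s: 1.37
ee_pos: [290.5, -292.7, 330.8]
ee_rot: [179.9, -0.0, 16.6]
force: [0.8, -0.9, 0.8]
gripper_width: 51.9
gripper_force: 0.0
time_s: 2.03
ee_pos: [420.5, -28.4, 330.3]
ee_rot: [180.0, -0.0, 16.6]
force: [0.4, -0.8, 1.4]
gripper_width: 52.1
gripper_force: 0.0
time_s: 2.7
ee_pos: [539.2, 215.1, 329.0]
ee_rot: [-179.9, -0.0, 16.8]
force: [-0.2, -0.1, -0.8]
gripper_width: 51.9
gripper_force: 0.0
[[0.29, -0.92, -0.25, 611.84], [-0.96, -0.28, -0.08, 237.71], [-0.0, 0.26, -0.96, 500.85], [0.0, 0.0, 0.0, 1.0]] 306.54386068677445
plate 0.83 [225. 164.  95.  93.] 5130 [526. 259.  54.] [[470.0, 208.0, 46.0], [579.0, 309.0, 56.0]]
bending_block 0.8 [229. 172. 106. 130.] 4520 [494. 239.  46.] [[428.0, 188.0, 2.0], [595.0, 317.0, 48.0]]
plate_line 0.84 [227. 164.  92.  94.] 4958 [527. 259.  54.] [[471.0, 209.0, 52.0], [579.0, 309.0, 56.0]]
[537.68675246 211.29243208 329.60145651] [1.79954601e+02 6.71940408e-02 1.66370207e+01] 51.766466597064515
```

View pics/w0.png

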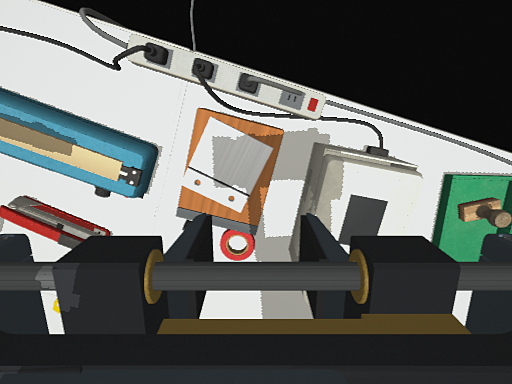

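```bash
cat >> h.py <<'E'
def rect(P):
    (c,(w,h),a)=cv2.minAreaRect(P[:,:2].astype(np.float32)); b=cv2.boxPoints((c,(w,h),a)); return np.array(c),(w,h),b
def measure(f,verbose=True):
    R=f["frame"].astype(int)
    pm=env.regions_of(f,"plate")[0]["pixels"]; bm=env.regions_of(f,"bending_block")[0]["pixels"]
    k=np.ones((3,3),np.uint8)
    big=cv2.dilate((pm|bm).astype(np.uint8),k).astype(bool)
    P,u,v=pts(f,big)
    pl=P[(P[:,2]>51)&(P[:,2]<60)]; bl=P[(P[:,2]>41)&(P[:,2]<60)]
    out={}
    for n,q in(("plate",pl),("block",bl)):
        # drop stray points: need neighbours
        H=np.round(q[:,:2]/6).astype(int); _,inv,cnt=np.unique(H,axis=0,return_inverse=True,return_counts=True); q=q[cnt[inv.ravel()]>=3]
        c,s,b=rect(q); print(n,np.round(c,1),np.round(s,1),np.round(b,1).tolist(),np.round(np.median(q[:,2]),1))
    # dark line
    g=R.max(2); pe=cv2.erode(cv2.morphologyEx(pm.astype(np.uint8),cv2.MORPH_CLOSE,np.ones((7,7))),np.ones((5,5))).astype(bool)
    L,u,v=pts(f,pe&(g<90)&(f["z_map"]>0))
    L=L[(L[:,2]>49)]
    if len(L)>10:
        m=np.median(L[:,:2],0); L=L[np.linalg.norm(L[:,:2]-m,axis=1)<60]
        vx,vy,x0,y0=cv2.fitLine(L[:,:2].astype(np.float32),cv2.DIST_HUBER,0,.01,.01).ravel()
        t=(L[:,:2]-[x0,y0])@[vx,vy]; print("line n",len(L),"ang of normal",np.degrees(np.arctan2(-vx,vy)) if vy>0 else np.degrees(np.arctan2(vx,-vy)),"ends",np.round([x0+vx*t.min(),y0+vy*t.min(),x0+vx*t.max(),y0+vy*t.max()],1))
    # steel bar: dark pixels of block top
    S,u,v=pts(f,bm&(g<95)); S=S[(S[:,2]>41)&(S[:,2]<49)]
    if len(S)>10:
        c,s,b=rect(S); print("steel",len(S),np.round(c,1),np.round(s,1),np.round(b,1).tolist())
E
python3 - <<'E'
from h import *
f=env.grab_frame("wrist"); measure(f)
E
```

```text
plate [523.6 258.8] [ 99.9 110.2] [[460.8999938964844, 218.8000030517578], [569.5, 200.3000030517578], [586.2999877929688, 298.79998779296875], [477.70001220703125, 317.29998779296875]] 54.0
block [510.6 252.8] [170.1 130.2] [[423.1000061035156, 314.6000061035156], [428.1000061035156, 184.5], [598.0999755859375, 191.0], [593.0999755859375, 321.20001220703125]] 52.7
line n 90 ang of normal -9.882509 ends [491.9 218.5 507.4 307.6]
steel 125 [514.1 245.5] [127.3 165.9] [[428.3999938964844, 185.60000610351562], [594.2000122070312, 178.1999969482422], [599.7999877929688, 305.3999938964844], [434.0, 312.79998779296875]]
```

The wrist view is clear: plate with line at (218,189), block front edge at (220,225), power strip behind. Fits match the given sizes: block yaw +2.2°, plate yaw −9.7°. Next I check the height of what stands behind the block.

```bash
python3 - <<'E'
from h import *
f=np.load("w0.npy",allow_pickle=True).item()
P,u,v=pts(f)
for x0 in range(580,720,20):
    print(x0,[ (lambda q: round(float(q.max())) if len(q) else None)(P[(P[:,0]>=x0)&(P[:,0]<x0+20)&(P[:,1]>=y)&(P[:,1]<y+20)][:,2]) for y in range(100,420,20)])
print("all max z x450-650 y160-380:",np.percentile(P[(P[:,0]>430)&(P[:,0]<660)&(P[:,1]>100)&(P[:,1]<400)][:,2],99.9))
E
```

```text
580 [117, 116, 427, 450, 434, 425, 48, 48, 56, 57, 49, 46, 4, 4, 3, 4]
600 [3, 5, 4, 9, 9, 8, 7, 16, 48, 79, 87, 3, 3, 3, 4, 4]
620 [10, 9, 32, 33, 30, 31, 30, 74, 69, 30, 105, 106, 30, 57, 100, 99]
640 [9, 9, 33, 33, 54, 71, 88, 96, 89, 30, 71, 102, 30, 58, 101, 97]
660 [4, 4, 29, 29, 29, 28, 29, 29, 29, 29, 30, 29, 28, 28, 29, 30]
680 [None, None, None, None, None, None, None, None, None, None, None, None, None, None, None, None]
700 [None, None, None, None, None, None, None, None, None, None, None, None, None, None, None, None]
all max z x450-650 y160-380: 455.32349493543506
```

```bash
python3 - <<'E'
from h import *
f=np.load("w0.npy",allow_pickle=True).item()
P,u,v=pts(f)
print("      ",list(range(190,340,8)))
for x0 in range(584,664,6):
    print(x0,[ (lambda q: round(float(q.max())) if len(q) else 0)(P[(P[:,0]>=x0)&(P[:,0]<x0+6)&(P[:,1]>=y)&(P[:,1]<y+8)&(P[:,2]<200)][:,2]) for y in range(190,340,8)])
cv2.imwrite("pics/c.png",cv2.resize(f["frame"][20:170,120:320,::-1],(800,600),interpolation=2))
E
```

```text
[190, 198, 206, 214, 222, 230, 238, 246, 254, 262, 270, 278, 286, 294, 302, 310, 318, 326, 334]
584 [48, 47, 49, 47, 48, 48, 48, 48, 48, 48, 48, 48, 55, 54, 47, 47, 47, 4, 2]
590 [48, 48, 48, 48, 47, 48, 47, 48, 48, 47, 48, 47, 48, 47, 47, 48, 46, 2, 4]
596 [47, 47, 47, 46, 46, 45, 40, 3, 2, 2, 3, 3, 3, 3, 3, 2, 3, 3, 3]
602 [2, 3, 3, 2, 4, 5, 7, 10, 18, 32, 44, 59, 62, 2, 3, 3, 3, 3, 3]
608 [3, 6, 7, 7, 6, 6, 6, 8, 13, 26, 42, 58, 70, 76, 2, 2, 2, 2, 3]
614 [9, 8, 7, 6, 3, 3, 3, 3, 3, 4, 3, 4, 70, 81, 87, 2, 3, 3, 2]
620 [24, 22, 23, 24, 24, 24, 24, 24, 21, 23, 23, 25, 23, 82, 93, 96, 2, 25, 21]
626 [29, 31, 29, 29, 29, 29, 29, 28, 29, 29, 29, 30, 29, 30, 93, 102, 102, 28, 29]
632 [30, 29, 29, 29, 30, 29, 30, 60, 59, 59, 56, 29, 29, 28, 29, 102, 106, 58, 58]
638 [30, 31, 30, 30, 29, 29, 29, 61, 84, 75, 59, 29, 30, 29, 29, 60, 104, 0, 58]
644 [29, 57, 65, 70, 79, 86, 92, 96, 95, 76, 58, 28, 29, 30, 30, 60, 93, 74, 59]
650 [52, 61, 65, 73, 80, 87, 92, 95, 94, 60, 57, 30, 30, 30, 29, 59, 60, 60, 59]
656 [45, 29, 29, 29, 30, 29, 29, 28, 29, 28, 29, 30, 30, 30, 30, 30, 29, 29, 30]
662 [28, 27, 28, 27, 27, 28, 28, 27, 27, 27, 28, 29, 27, 28, 27, 28, 27, 27, 27]
```

View pics/c.png

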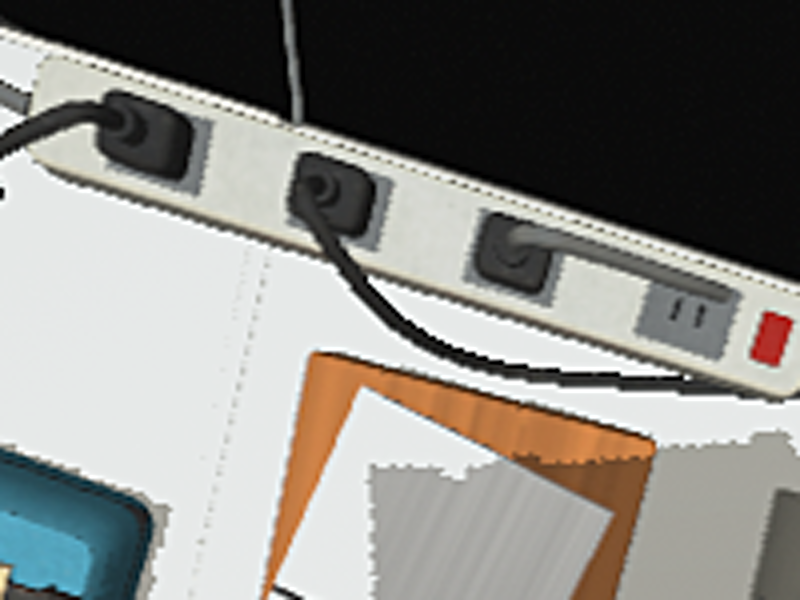

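```bash
python3 -m pendant '{"translation":[[0,0,0],[0,0,0],[0,0,0],[13,-7,30],[13,-7,30],[13,-7,30],[13,-7,30],[14,-8,30]],"roll":[0.09,0.09,0.071,0,0,0,0,0],"hand":[245,245,245,245,245,245,245,245]}' 3
python3 -m pendant '{"translation":[[0,0,0],[0,0,0],[0,0,0],[0,0,0],[0,0,0],[0,0,0],[0,0,0],[0,0,0]],"roll":[0,0,0,0,0,0,0,0],"hand":[245,245,245,245,245,245,245,245]}'
```

```text
time_s: 3.72
ee_pos: [602.8, 248.9, 179.5]
ee_rot: [-180.0, -0.1, 2.1]
force: [0.6, 0.1, 0.7]
gripper_width: 4.4
gripper_force: 0.0
time_s: 4.38
ee_pos: [602.5, 250.0, 180.7]
ee_rot: [-180.0, -0.1, 2.2]
force: [-0.2, 0.9, 0.2]
gripper_width: 3.5
gripper_force: 0.0
```

```bash
python3 -m pendant '{"translation":[[0,0,20],[0,0,25],[0,0,25],[0,0,20],[0,0,15],[0,0,6],[0,0,0],[0,0,0]],"roll":[0,0,0,0,0,0,0,0],"hand":[245,245,245,245,245,245,245,245]}' 
python3 - <<'E'
from h import *
f=env.grab_frame("wrist"); save(f,"w1.png")
E
```

```text
time_s: 5.05
ee_pos: [603.0, 250.2, 69.5]
ee_rot: [-180.0, -0.0, 2.2]
force: [0.1, 1.0, 0.9]
gripper_width: 3.8
gripper_force: 0.0
```

View pics/w1.png

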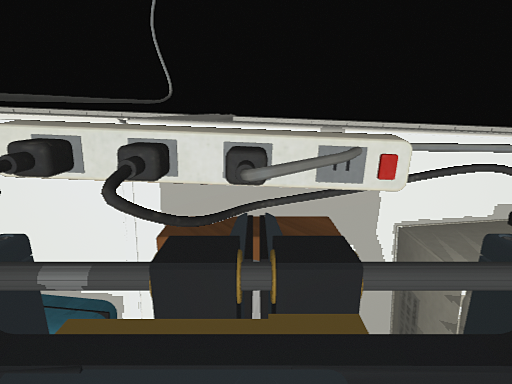

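The fingertips (about (257,215)) are just above the block's rear part, with the cable clear behind them. I go down the last 20 mm, then approach slowly.

```bash
python3 -m pendant '{"translation":[[0,0,6],[0,0,6],[0,0,5],[0,0,3.5],[0,0,0],[-2,0,0],[-2,0,0],[-2,0,0]],"roll":[0,0,0,0,0,0,0,0],"hand":[245,245,245,245,245,245,245,245]}'
python3 -m pendant '{"translation":[[-2,0,0],[-2,0,0],[-2,0,0],[-2,0,0],[-2,0,0],[-2,0,0],[-2,0,0],[-2,0,0]],"roll":[0,0,0,0,0,0,0,0],"hand":[245,245,245,245,245,245,245,245]}'
```

```text
time_s: 5.77
ee_pos: [596.5, 249.9, 48.6]
ee_rot: [-180.0, -0.0, 2.2]
force: [1.3, -0.2, -0.1]
gripper_width: 3.8
gripper_force: 0.8
time_s: 6.43
ee_pos: [580.7, 249.3, 48.6]
ee_rot: [-180.0, -0.0, 2.2]
force: [3.0, 0.6, 0.2]
gripper_width: 3.8
gripper_force: 1.1
```

```bash
cat >> h.py <<'E'
def blockframe():
    e=np.array([.9993,.0384]); return np.array([510.6,252.8]),e,np.array([-e[1],e[0]])
def plate(c="scene"):
    f=env.grab_frame(c); q=env.regions_of(f,"plate")
    if not q: print("none"); return f
    P,_,_=pts(f,q[0]["pixels"]); P=P[(P[:,2]>50.5)&(P[:,2]<58)]
    C,s,b=rect(P); o,e,n=blockframe(); d=C-o; bb=(b-o)@np.c_[e,n]
    print(c,round(q[0]["score"],2),"centre in block",np.round([d@e,d@n],1),"size",np.round(s,1),"corners",np.round(bb,1).tolist())
    return f
E
python3 - <<'E'
from h import *
save(plate("scene"),"s1.png"); save(plate("top"),"t1.png")
E
```

```text
scene 0.9 centre in block [-1.6  4.5] size [103.9 113.6] corners [[-67.5, -35.2], [43.9, -57.6], [64.4, 44.2], [-47.0, 66.7]]
none
```

```bash
python3 -m pendant '{"translation":[[-2,0,0],[-2,0,0],[-2,0,0],[-2,0,0],[-2,0,0],[-2,0,0],[-2,0,0],[-2,0,0]],"roll":[0,0,0,0,0,0,0,0],"hand":[245,245,245,245,245,245,245,245]}'
python3 -m pendant '{"translation":[[5,0,0],[5,0,0],[2,0,0],[0,-4,0],[0,-4,0],[0,-4,0],[0,0,0],[0,0,0]],"roll":[0,0,0,0,0,0,0,0],"hand":[245,245,245,200,160,130,110,110]}'
python3 -m pendant '{"translation":[[0,0,0],[0,0,0],[-2,0,0],[-2,0,0],[-2,0,0],[-2,0,0],[-2,0,0],[-2,0,0]],"roll":[0,0,0,0,0,0,0,0],"hand":[110,110,110,110,110,110,110,110]}'
python3 - <<'E'
from h import *
plate("scene")
E
```

```text
time_s: 7.3
ee_pos: [564.5, 248.6, 48.5]
ee_rot: [180.0, -0.0, 2.2]
force: [2.9, 0.3, 1.5]
gripper_width: 3.2
gripper_force: 1.4
time_s: 7.97
ee_pos: [575.9, 261.4, 48.3]
ee_rot: [180.0, 0.0, 2.3]
force: [0.1, 0.4, 0.7]
gripper_width: 34.2
gripper_force: 0.0
time_s: 8.63
ee_pos: [564.3, 260.8, 48.6]
ee_rot: [-180.0, -0.1, 2.2]
force: [1.8, 0.4, -1.3]
gripper_width: 51.8
gripper_force: 0.8
scene 0.91 centre in block [-24.6   3.7] size [102.7 113.1] corners [[-89.2, -37.1], [22.3, -56.6], [40.0, 44.5], [-71.4, 64.1]]
```

```bash
python3 -m pendant '{"translation":[[-2,0,0],[-2,0,0],[-2,0,0],[-2,0,0],[-2,0,0],[-2,0,0],[-2,0,0],[-2,0,0]],"roll":[0,0,0,0,0,0,0,0],"hand":[110,110,110,110,110,110,110,110]}'
python3 -m pendant '{"translation":[[-2,0,0],[-2,0,0],[-2,0,0],[-2,0,0],[-2,0,0],[-2,0,0],[-1,0,0],[0,0,0]],"roll":[0,0,0,0,0,0,0,0],"hand":[110,110,110,110,110,110,110,110]}'
python3 - <<'E'
from h import *
f=plate("scene"); plate("top"); save(f,"s2.png")
s=env.state(); d=np.array(s["ee_pos"][:2])-blockframe()[0]; print(d@blockframe()[1],d@blockframe()[2])
cv2.imwrite("pics/s2z.png",cv2.resize(f["frame"][180:280,130:290,::-1],(800,500),interpolation=2))
E
```

```text
time_s: 9.4
ee_pos: [548.0, 260.1, 48.5]
ee_rot: [-180.0, -0.0, 2.2]
force: [2.8, 1.3, 0.1]
gripper_width: 51.9
gripper_force: 1.0
time_s: 10.07
ee_pos: [534.8, 259.2, 48.4]
ee_rot: [180.0, 0.0, 2.3]
force: [1.7, 0.4, 1.4]
gripper_width: 51.7
gripper_force: 0.9
scene 0.97 centre in block [-48.6  -7.4] size [111.4 105.1] corners [[-104.3, 45.1], [-104.2, -60.0], [7.2, -59.9], [7.1, 45.2]]
none
24.46359989113456 5.487666355804098
```

View pics/s2z.png

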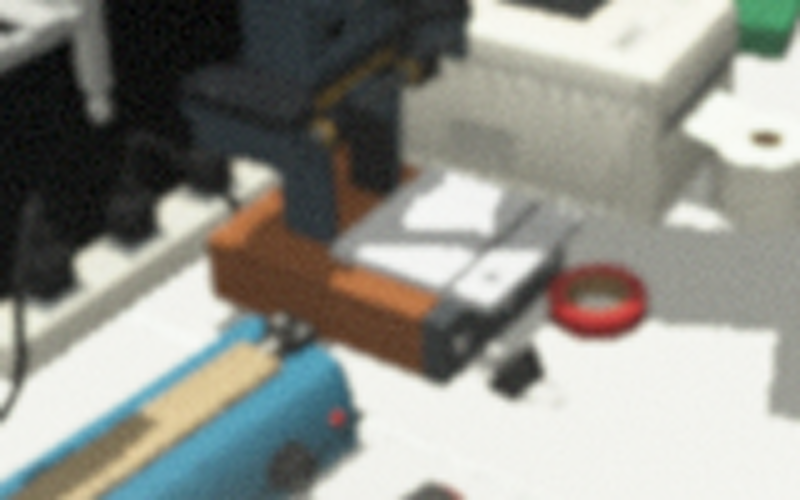

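The picture shows the plate now square to the front edge, line still short of the steel edge. I push 8 mm more, then back off and measure from above.

```bash
python3 -m pendant '{"translation":[[-2,0,0],[-2,0,0],[-2,0,0],[-2,0,0],[0,0,0],[0,0,0],[4,0,0],[6,0,0]],"roll":[0,0,0,0,0,0,0,0],"hand":[110,110,110,110,110,110,110,110]}'
python3 -m pendant '{"translation":[[0,0,-10],[0,0,-30],[0,0,-40],[0,0,-40],[0,0,-40],[0,0,-40],[0,0,-40],[0,0,-30]],"roll":[0,0,0,0,0,0,0,0],"hand":[110,110,110,110,110,110,110,110]}'
python3 -m pendant '{"translation":[[0,0,0],[0,0,0],[0,0,0],[0,0,0],[0,0,0],[0,0,0],[0,0,0],[0,0,0]],"roll":[0,0,0,0,0,0,0,0],"hand":[110,110,110,110,110,110,110,110]}'
python3 - <<'E'
from h import *
plate("scene")
f=plate("wrist"); save(f,"w3.png"); measure(f)
E
```

```text
time_s: 10.93
ee_pos: [536.2, 259.3, 48.1]
ee_rot: [180.0, 0.1, 2.2]
force: [0.3, -0.2, -1.0]
gripper_width: 51.8
gripper_force: 0.0
time_s: 11.6
ee_pos: [537.2, 259.6, 323.2]
ee_rot: [-179.9, -0.2, 2.2]
force: [1.2, 0.2, 0.2]
gripper_width: 51.7
gripper_force: 0.0
time_s: 12.27
ee_pos: [537.0, 259.5, 317.9]
ee_rot: [180.0, 0.1, 2.2]
force: [0.3, -0.1, -0.7]
gripper_width: 52.1
gripper_force: 0.0
scene 0.63 centre in block [-55.7  -7.6] size [111.3 105.6] corners [[-111.1, 45.5], [-111.6, -60.1], [-0.4, -60.6], [0.1, 45.0]]
wrist 0.92 centre in block [-55.9  -6.8] size [111.6 100.2] corners [[-111.7, 43.3], [-111.7, -56.9], [-0.1, -56.8], [-0.1, 43.4]]
plate [455.  243.9] [111.6 100.2] [[397.29998779296875, 291.79998779296875], [401.20001220703125, 191.6999969482422], [512.7000122070312, 196.0], [508.79998779296875, 296.1000061035156]] 54.0
block [497.3 252.2] [196.7 130.2] [[396.5, 313.5], [401.5, 183.39999389648438], [598.0999755859375, 191.0], [593.0, 321.1000061035156]] 47.0
line n 80 ang of normal 1.7618173 ends [429.2 288.4 432.  196.8]
steel 90 [511.1 253.5] [169.2 123.3] [[424.5, 312.29998779296875], [428.6000061035156, 189.10000610351562], [597.7000122070312, 194.6999969482422], [593.7000122070312, 317.8999938964844]]
```

View pics/w3.png

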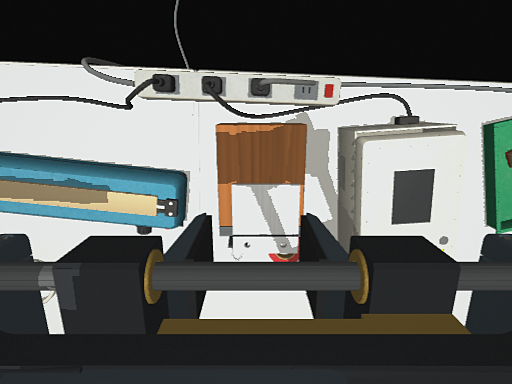

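The line (mid-point about (265,236)) is square, about 4.5 mm short of the front edge, by both the line and the rear edge. One more short push: 10 mm gap + 4.5 mm.

```bash
python3 -m pendant '{"translation":[[0,0,30],[0,0,40],[0,0,40],[0,0,40],[0,0,40],[0,0,35],[0,0,15],[0,0,5]],"roll":[0,0,0,0,0,0,0,0],"hand":[110,110,110,110,110,110,110,110]}'
python3 -m pendant '{"translation":[[0,0,10],[0,0,8],[0,0,6],[0,0,0],[0,0,0],[0,0,0],[0,0,0],[0,0,0]],"roll":[0,0,0,0,0,0,0,0],"hand":[110,110,110,110,110,110,110,110]}'
```

```text
time_s: 13.23
ee_pos: [534.9, 258.5, 69.8]
ee_rot: [179.8, 0.4, 2.2]
force: [0.2, 0.1, 0.8]
gripper_width: 51.8
gripper_force: 0.0
time_s: 13.9
ee_pos: [537.5, 259.7, 50.1]
ee_rot: [-180.0, -0.1, 2.2]
force: [-0.2, -0.7, 0.6]
gripper_width: 51.7
gripper_force: 0.0
```

```bash
python3 -m pendant '{"translation":[[-3,0,1],[-3,0,0],[-2,0,0],[-2,0,0],[-2,0,0],[-1.5,0,0],[-1.5,0,0],[0,0,0]],"roll":[0,0,0,0,0,0,0,0],"hand":[110,110,110,110,110,110,110,110]}'
python3 -m pendant '{"translation":[[0,0,0],[0,0,0],[3,0,0],[6,0,0],[6,0,0],[0,0,-10],[0,0,-30],[0,0,-40]],"roll":[0,0,0,0,0,0,0,0],"hand":[110,110,110,110,110,110,110,110]}'
python3 -m pendant '{"translation":[[0,0,-40],[0,0,-40],[0,0,-40],[0,0,-40],[0,0,-30],[0,0,0],[0,0,0],[0,0,0]],"roll":[0,0,0,0,0,0,0,0],"hand":[110,110,110,110,110,110,110,110]}'
python3 - <<'E'
from h import *
plate("scene")
f=plate("wrist"); save(f,"w4.png"); measure(f)
E
```

```text
time_s: 14.57
ee_pos: [522.0, 259.0, 48.5]
ee_rot: [-180.0, -0.0, 2.2]
force: [1.2, 0.6, -0.4]
gripper_width: 51.8
gripper_force: 0.4
time_s: 15.23
ee_pos: [535.2, 258.4, 126.7]
ee_rot: [179.8, 0.4, 2.2]
force: [0.7, 0.4, -0.3]
gripper_width: 51.9
gripper_force: 0.0
time_s: 15.9
ee_pos: [536.6, 259.3, 318.0]
ee_rot: [180.0, 0.1, 2.2]
force: [0.4, -0.3, 0.2]
gripper_width: 51.8
gripper_force: 0.0
scene 0.76 centre in block [-59.6  -7.2] size [112.  101.6] corners [[-115.6, 43.6], [-115.6, -58.0], [-3.6, -58.0], [-3.6, 43.6]]
wrist 0.84 centre in block [-59.9  -6.6] size [111.3 100. ] corners [[-115.6, 43.4], [-115.6, -56.6], [-4.3, -56.6], [-4.3, 43.4]]
plate [451.  243.9] [111.3 100. ] [[393.3999938964844, 291.70001220703125], [397.29998779296875, 191.8000030517578], [508.5, 196.10000610351562], [504.70001220703125, 296.0]] 54.0
block [495.2 252.3] [200.5 129.9] [[392.6000061035156, 313.5], [397.5, 183.6999969482422], [597.9000244140625, 191.1999969482422], [593.0, 321.0]] 46.9
line n 80 ang of normal 1.916692 ends [424.8 289.2 427.8 197.5]
steel 52 [510.7 251.5] [169.8 121.4] [[423.5, 308.8999938964844], [428.20001220703125, 187.5], [597.9000244140625, 194.10000610351562], [593.0999755859375, 315.5]]
```

Both cameras agree: the centre sits at −59.7 (target −60), the line at −84.6 (target −85), and it is square to within 0.5°. I hand it in.

```bash
python3 -c "
from workcell import env
print(env.job_done())"
```

```text
the job is handed in; nothing more can be done
None
```

I slid the plate into place and handed the job in: by the last camera measurement its line is about 0.4 mm from the block's front edge, square to within 0.5°, and about 7 mm off the middle of the block's width; no verdict came back.

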